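Wind the bench press down on a cemented heel stack

TASK

The leather heel stack on the bed of the bench screw press has just been cemented and must go under pressure. With one fingertip push the arms of the press's star handle round clockwise (as seen from above) until the platen has come down on the stack and nips it firmly and the handle will not go on turning freely - do not crank it hard beyond that - then take the hand away. Grasp and lift nothing, do not shift the stack on the bed, and leave the spare heel, the cement jar and the hammer beside the press as they are.

Things in the scene. Friction and masses are not known exactly. Their poses are not given: they have to be found in the camera images.
- press: Grey bench screw press, fixed to the bench; origin on the bench at the centre of its base, z up, x and y along its base (180 mm in x, 290 mm in y). Two steel columns 26 mm thick at y = +-118 mm carry a crosshead 52 mm (x) by 290 mm (y), its top 200 mm above the bench, with a round boss 60 mm wide up to 212 mm. The steel bed between the columns is 30 mm above the bench. The screw stands on this frame's z axis
- platen: Steel pressure plate 100 (x) by 180 (y) by 20 mm thick under the crosshead; origin at the centre of its underside. Only the screw moves it: 24 mm down per clockwise turn of the handle, and it stays where the screw leaves it (60 mm above the bed at joint value 0)
- wheel (a joint): Turn of the star handle on the screw, rad; grows clockwise seen from above, lowering platen and handle 3.8 mm per rad. Starts at 0.4 to 4; turns freely with under 2 N at 75 mm from the axis; stays where it is left. Once the platen touches the stack (near 6.3) resistance rises 1 to 2 N at 75 mm per 0.1 rad, the leather giving a little. 5 to 8 N (0.3 to 0.6 rad on) is a firm nip, which the screw keeps
- hub (a point): Centre of the star handle's hub (52 mm wide, reaching 20 mm above and below this point), on the screw's axis and at the height of the arms. Three straight steel arms 12 mm thick stand out level from it at 120 degrees to each other, free in the air, each ending in a black ball 28 mm wide centred 106 mm from the axis. Between the arms there is nothing from the hub to the outside. It lies 185 mm above the platen's underside
- knob (a point): Centre of the ball at the end of one of the three arms (106 mm from the screw's axis); it goes round with the handle
- heel: The cemented heel stack that stands on the press's bed under the platen: six brown leather lifts, D-shaped, 64 mm by 64 mm, 36 mm high, 120 g, loose; origin at the centre of its underside
- spare_heel: A second heel stack like it, on the bench beside the press, to be left alone; origin at the centre of its underside
- cement_jar: Closed cement jar 68 mm wide, 95 mm high, on the bench beside the press, to be left alone; origin at the centre of its underside
- hammer: Hammer lying on the bench beside the press, to be left alone

How it is judged (in metres and radians):
At the end, for the whole second after the job is handed in: The platen presses on the heel stack with more than 15 N by the screw alone, the handle is at rest, the stack stands flat within 10 mm of where it was, and the spare heel, the jar and the hammer are within 15 mm of where they were (contact force between platen and heel above 15 N and velocity of joint wheel between -0.05 and 0.05 rad/s and distance of heel from where it was at the start of the episode below 0.01 m and angle between heel's own z axis and vertical below 0.06 rad and distance of each of spare_heel, cement_jar, hammer from where it was at the start of the episode below 0.015 m); the robot touches nothing.
It fails at once if the heel stack is lifted or pushed about on the bed (distance of heel from where it was at the start of the episode above 0.012 m).
It fails at once if the press is cranked so hard that it crushes the stack (over 400 N) (contact force between platen and heel above 400 N).
It fails at once if the handle is gripped or shoved hard (over 35 N between fingers and handle) (contact force between the fingers and platen above 35 N).
It fails at once if the spare heel, the jar or the hammer is moved or lifted (distance of any of spare_heel, cement_jar, hammer from where it was at the start of the episode above 0.02 m).
It also fails if it takes over 72 s, if anything falls off the work surface, if the arm or the gripper's body presses on something with over 40 N, if the wrist force passes 120 N, or if a joint passes its speed limit or range.

ROBOT

A 6-joint arm with a two-finger parallel gripper is mounted at the origin on the work surface. World frame = base frame: x ahead of the robot, y to its left, z up, the work surface at z = 0. Lengths are in m, angles in degrees, forces in N, time in s.
With the tool pointing down it reaches from about 0.35 to 0.875 m from the base axis. Payload 4.2 kg.
Tool frame: the origin (TCP) lies between the finger pads; the fingertips stand 8 mm ahead of it and the grasp point (between the pads) lies 11 mm behind it; x points along the fingers, y is the direction in which the jaws open and shut, and the axes are right-handed (so a half turn about x gives the same grasp; the last joint's range is limited). The gripper opens to 87 mm and grips with 3 to 60 N. Pads are 19 mm wide; open, the fingers measure 117 mm over their backs; the gripper's body (75 mm by 190 mm) begins 51 mm behind the grasp point.
Start: joints at [84.775, 22.042, 0.453, 0, -68.411, -14.817], TCP at [0.214, 0.587, 0.231] pointing down, gripper open.
Joint ranges: [-179.83, 179.83], [-69.29, 118.12], [-61.27, 80.66], [-181.25, 117.63], [-171.15, -9.14], [-177.46, 177.46]. Speed limits (degrees/s): [159.86, 159.86, 180, 180, 180, 180].

INTERFACE

Orientations are given as a 3x3 rotation matrix whose columns are the frame's x, y, z axes.
In Python, from station import r gives the robot as it stands. The module is installed in compiled form; this text tells all that it offers.
- The arm moves only by the tool move_arm, never from a script. Its argument "increments" is one flat list of numbers, 7 for each row, row after row: the turn, a rotation vector about the tool's x, y, z in degrees, then the shift along the tool's x, y, z in m, then the finger opening in m, from 0 to 0.087. A call has 1 to 12 rows; each row is the pose to reach, as a shift and turn from the pose commanded when the call began, along the tool's axes at that moment; what a row does not reach only later rows make up. A row lasts 1/12 s, in which the tool goes at most 41.7 mm and 7.16 degrees, less where a joint would pass 70% of its speed; a pose out of reach is approached as far as the arm can. A call with a gripper value outside its range is refused whole. The fingers move at their own pace and stop on an object; the grip force is fixed at half the most. Time passes only in rows, so rows that repeat a pose let the fingers close. It gives the time, the measured TCP pose, the force and the opening at its end, in the units of the state.
- r.sense(): the state, without advancing time (a new reading comes with each control period).
- r.capture(name): name is "scene" or "top"; returns the picture (400x640x3 uint8, red, green, blue); there is no depth.
- r.calibration(name): a dict with "fx", "fy", "cx", "cy" (pixels), "rvec" (rotation vector, rad) and "tvec" (3), from world to camera coordinates, as OpenCV has them. Camera axes: x right, y down, z forward; pixel columns grow to the right and rows downward; lengths in m; the calibration is good to about 2 mm. A picture is of the moment at which its call begins. calibration takes no time and is no camera call.
- r.finish_job(): hands the job in, once; it reports no verdict.
The state is a dict: "time_s": time; "joints": joint angles; "joint_velocities": joint speeds; "effort": joint torques, N m; "tcp_pos": TCP position; "ee_rot": TCP orientation; "wrist_force": force on the tool from outside, world axes, zero at the start; "moment": the same for the moment, N m; "gripper_width": opening from 0.0 (shut) to 1.0 (fully open).
Only numpy, scipy, OpenCV 4.12 (cv2) and the standard library are available. Lean on these libraries where they do the work, as an engineer would, in place of code of your own. Each camera call takes 0.05 s, during which the arm holds its last target.

## Working session

There is one attempt and no reset: what is moved stays moved. The work goes in short steps, Python scripts to look and compute and a tool call to move; the robot and the scene stay as the last step left them, time stands still between calls to the robot, and variables do not carry over. Pictures are saved under pics/ and viewed, and the job is handed in when it is done.

Besides the shell and the picture viewer there is one more tool, called as name(argument=value, ...) on one line, values as JSON. move_arm: Moves the arm, as the interface text tells. Its arguments: {"type":"object","properties":{"increments":{"type":"array","items":{"type":"number"}}},"required":["increments"]}

```bash
mkdir -p pics; python3 - <<'E'
from station import r
import cv2
for n in("scene","top"):
    cv2.imwrite(f"pics/{n}0.png",r.capture(n)[:,:,::-1]); c=r.calibration(n); print(n,c)
s=r.sense();print(s)
E
```

```text
scene {'fx': 364.7182270691313, 'fy': 364.7182270691313, 'cx': 321.8670869031694, 'cy': 199.38551994623054, 'rvec': array([ 1.82384952,  1.58164969, -0.6804868 ]), 'tvec': array([-0.10381932, -0.25764659,  1.4415175 ])}
top {'fx': 415.53215359002695, 'fy': 415.53215359002695, 'cx': 317.931712006005, 'cy': 198.3527771100833, 'rvec': array([ 2.10178524, -2.16049019,  0.19824939]), 'tvec': array([0.02099646, 0.58043216, 1.31571932])}
{'time_s': 0.1, 'joints': array([ 8.47738476e+01,  2.20860019e+01,  3.89072374e-01, -2.31685228e-02,
       -6.84102144e+01, -1.48173065e+01]), 'joint_velocities': array([ 0.02472506,  0.02371511,  0.0948582 ,  0.19277481, -0.08638377,
       -0.06050944]), 'effort': array([-6.59493271e-04, -3.91691208e+01,  1.87934625e+01,  4.23190132e+00,
        1.34722661e-02, -6.60255978e-05]), 'tcp_pos': array([0.21401649, 0.5866804 , 0.22958826]), 'ee_rot': array([[-5.44765884e-04, -3.42872389e-01, -9.39381833e-01],
       [-1.82796170e-03, -9.39380061e-01,  3.42872803e-01],
       [-9.99998181e-01,  1.90393941e-03, -1.15015384e-04]]), 'wrist_force': array([-0.43659435,  0.67585272,  0.58661825]), 'moment': array([-0.03327434, -0.04298428,  0.00472757]), 'gripper_width': 1.001150402848503}
```

View pics/scene0.png

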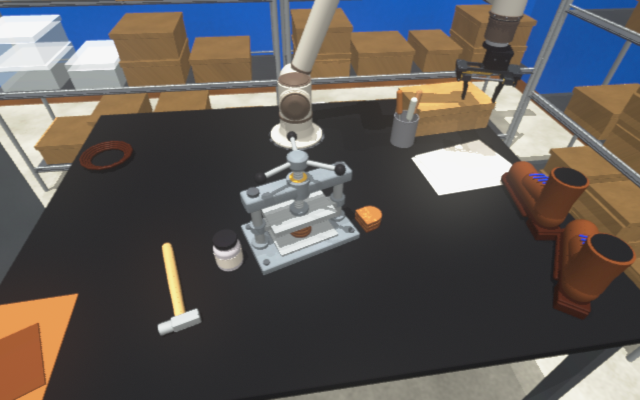

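View pics/top0.png

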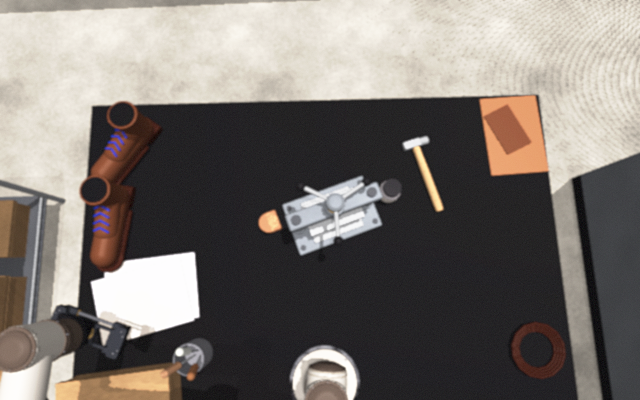

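The top view shows the press near (334,213), its hub near (336,203), the jar at (390,190), the spare heel at (270,222) and the hammer at (425,175). In the scene view the hub is near (297,165), with knobs near (291,137), (260,178) and (340,169). I'll zoom in next.

```bash
python3 - <<'E'
import cv2,numpy as np
a=cv2.imread("pics/top0.png")[160:270,260:410]; b=cv2.imread("pics/scene0.png")[120:275,230:390]
cv2.imwrite("pics/tz.png",cv2.resize(a,None,fx=5,fy=5,interpolation=cv2.INTER_CUBIC))
cv2.imwrite("pics/sz.png",cv2.resize(b,None,fx=3.8,fy=3.8,interpolation=cv2.INTER_CUBIC))
E
```

```text
(no output)
```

View pics/tz.png

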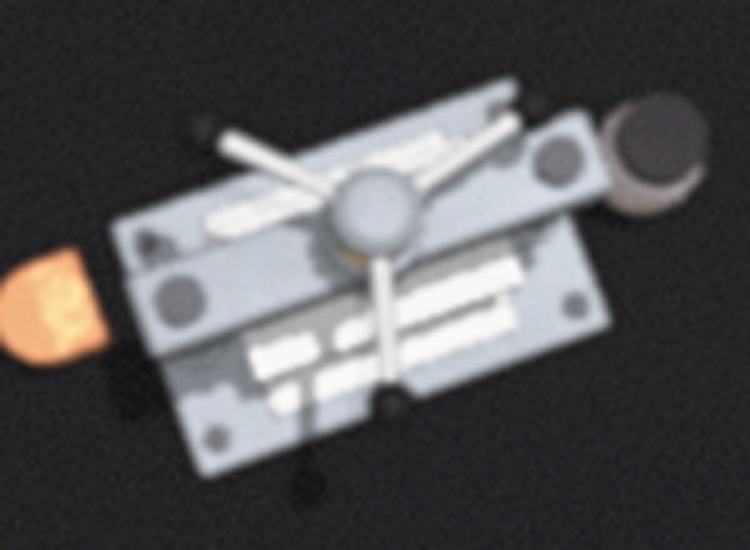

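View pics/sz.png

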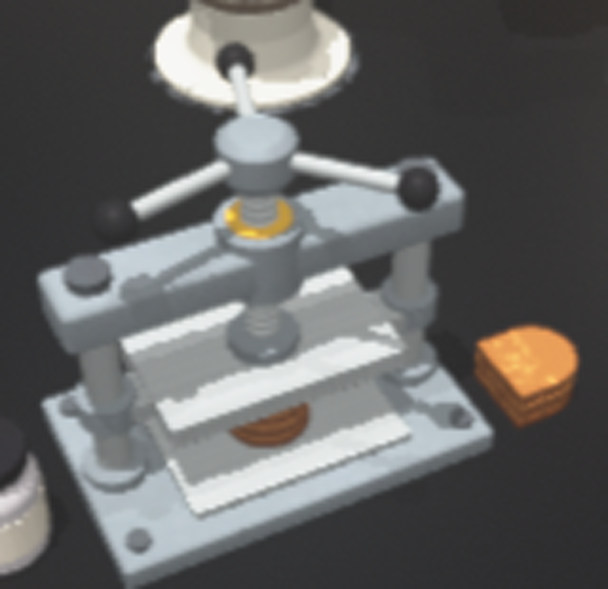

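```bash
cat >h.py <<'E'
import numpy as np,cv2
from station import r
def cam(n):
    c=r.calibration(n);R=cv2.Rodrigues(np.array(c['rvec']))[0];t=np.array(c['tvec']).reshape(3)
    return np.array([[c['fx'],0,c['cx']],[0,c['fy'],c['cy']],[0,0,1]]),R,t
def ray(n,p):
    K,R,t=cam(n);d=R.T@np.linalg.inv(K)@[p[0],p[1],1];return -R.T@t,d/np.linalg.norm(d)
def plane(n,p,z):
    o,d=ray(n,p);return o+d*(z-o[2])/d[2]
def tri(ps,pt):
    o1,d1=ray('scene',ps);o2,d2=ray('top',pt)
    s=np.linalg.lstsq(np.c_[d1,-d2],o2-o1,rcond=None)[0]
    a,b=o1+s[0]*d1,o2+s[1]*d2
    return (a+b)/2,np.linalg.norm(a-b)
def proj(n,X):
    K,R,t=cam(n);p=K@(R@np.array(X)+t);return p[:2]/p[2]
E
python3 - <<'E'
from h import *
np.set_printoptions(precision=4,suppress=True)
T=lambda x,y:(260+(x-2)/5,160+(y-2)/5)
S=lambda x,y:(230+(x-1.4)/3.8,120+(y-1.4)/3.8)
P=[]
for k,s,t in (('A',(418,188),(205,127)),('B',(115,219),(535,103)),('C',(235,62),(390,402))):
    p,e=tri(S(*s),T(*t));P.append(p);print(k,p,e)
P=np.array(P);print(P.mean(0),np.linalg.norm(P-P.mean(0),axis=1))
c=P.mean(0)
d=P-c;print(np.degrees(np.arctan2(d[:,1],d[:,0])))
print('hubtop',tri(S(257,138),T(375,200)))
# crosshead ends on top plane z=.2: left cap, right cap
a=plane('top',T(180,300),.203);b=plane('top',T(558,160),.203);print(a,b,(a+b)/2,np.degrees(np.arctan2(*(a-b)[1::-1])))
print('jar top',plane('top',T(660,140),.095),'heel',plane('top',T(50,310),.036))
for p in [(403,145),(428,141),(438,208)]: print('ham',plane('top',p,.02))
print('base corners',[plane('top',T(*q),.0)for q in((205,475),(608,325),(115,220),(515,80))])
print(r.calibration('top')['tvec'],ray('top',(320,200))[0],ray('scene',(320,200))[0])
E
```

```text
A [0.5815 0.0544 0.265 ] 0.00024825947769076
B [ 0.5899 -0.1294  0.2665] 0.0013866755787891709
C [ 0.4259 -0.0434  0.2642] 0.00029730102071937503
[ 0.5324 -0.0395  0.2652] [0.1059 0.1067 0.1066]
[  62.3963  -57.4149 -177.8805]
hubtop (array([ 0.5353, -0.0387,  0.2779]), np.float64(0.0007018504895540744))
[0.4929 0.0728 0.203 ] [ 0.5694 -0.1502  0.203 ] [ 0.5312 -0.0387  0.203 ] 108.9502912583058
jar top [ 0.6016 -0.2315  0.095 ] heel [0.5102 0.1662 0.036 ]
ham [ 0.7657 -0.2941  0.02  ]
ham [ 0.7777 -0.3816  0.02  ]
ham [ 0.5427 -0.3976  0.02  ]
base corners [array([0.4011, 0.0676, 0.    ]), array([ 0.4942, -0.2069,  0.    ]), array([0.5752, 0.1254, 0.    ]), array([ 0.6658, -0.152 ,  0.    ])]
[0.021  0.5804 1.3157] [0.3384 0.0182 1.3977] [ 1.2391 -0.095   0.7815]
```

Both views agree on the hub at about (0.532, -0.040, 0.265), so the wheel is at about 2.6 rad. It needs about 4.1 rad more, which is 235°. The arms point at 62°, -57° and -178°. I'll close the gripper, lift it, cross over, and come down just counter-clockwise of arm A.

move_arm(increments=[0,0,0,-0.03,0,0,0,0,0,0,-0.07,0,0,0,0,0,0,-0.1,0.01,-0.012,0,0,0,0,-0.1,0.035,-0.04,0,0,0,0,-0.1,0.06,-0.07,0,0,0,0,-0.1,0.085,-0.1,0,0,0,0,-0.1,0.11,-0.13,0,0,0,0,-0.1,0.135,-0.16,0,0,0,0,-0.1,0.16,-0.19,0,0,0,0,-0.1,0.185,-0.22,0,0,0,0,-0.1,0.21,-0.25,0,0,0,0,-0.1,0.23,-0.27,0])

```text
time_s: 1.1
tcp_pos: [0.3897, 0.2759, 0.3303]
ee_rot: [[-0.0, -0.344, -0.939], [-0.001, -0.939, 0.344], [-1.0, 0.001, 0.0]]
wrist_force: [0.8, 1.2, -0.3]
gripper_width: 0.17
```

move_arm(increments=[0,0,0,0,0.02,-0.025,0,0,0,0,0,0.04,-0.05,0,0,0,0,0,0.06,-0.075,0,0,0,0,0,0.08,-0.1,0,0,0,0,0,0.1,-0.12,0,0,0,0,0,0.12,-0.14,0,0,0,0,0,0.14,-0.16,0,0,0,0,0,0.16,-0.18,0,0,0,0,0,0.175,-0.2,0,0,0,0,0,0.187,-0.212,0,0,0,0,0,0.187,-0.212,0,0,0,0,0,0.187,-0.212,0])

```text
time_s: 2.1
tcp_pos: [0.5239, 0.0296, 0.3298]
ee_rot: [[-0.002, -0.345, -0.939], [-0.0, -0.939, 0.345], [-1.0, 0.001, 0.001]]
wrist_force: [0.1, 1.0, 0.4]
gripper_width: 0.006
```

```bash
python3 - <<'E'
from h import *
np.set_printoptions(precision=4,suppress=True)
s=r.sense();print(s['time_s'],s['tcp_pos'],s['joints'],s['wrist_force'],s['gripper_width']);print(s['ee_rot'])
a=r.capture('top');cv2.imwrite('pics/t1.png',cv2.resize(a[120:300,220:440,::-1],None,fx=3.3,fy=3.3))
a=r.capture('scene');cv2.imwrite('pics/s1.png',cv2.resize(a[60:275,200:430,::-1],None,fx=2.7,fy=2.7))
E
```

```text
2.1 [0.5239 0.0296 0.3298] [ 20.9453   8.9944  -3.3562  -0.0247 -77.7379  48.9042] [0.0758 1.0312 0.4233] 0.005652818403926266
[[-0.0016 -0.3446 -0.9388]
 [-0.0002 -0.9388  0.3446]
 [-1.      0.0007  0.0014]]
```

View pics/s1.png

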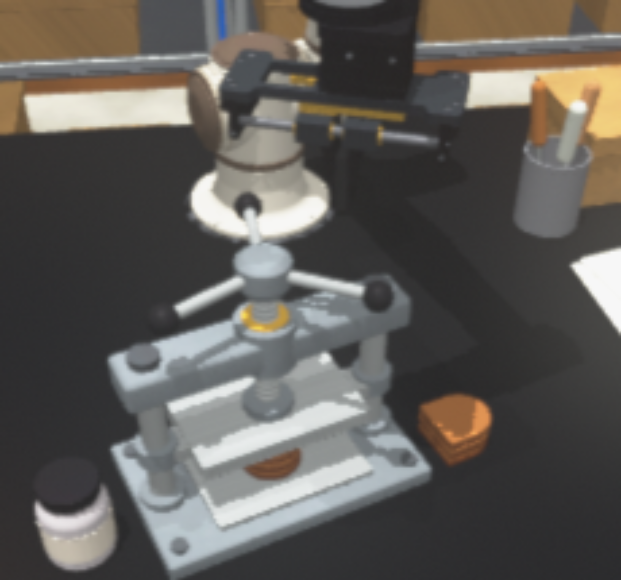

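View pics/t1.png

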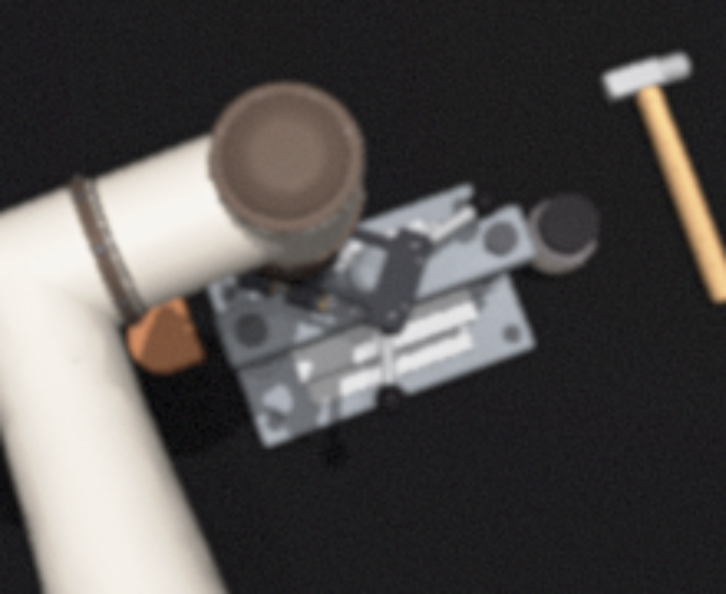

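The tip hangs free above the open gap between arms A and C, so I'll descend. I'll also compute the orbit positions in tool axes.

move_arm(increments=[0,0,0,0.02,0,0,0,0,0,0,0.04,0,0,0,0,0,0,0.06,0,0,0,0,0,0,0.075,0,0,0,0,0,0,0.085,0,0,0,0,0,0,0.09,0,0,0,0,0,0,0.09,0,0,0,0,0,0,0.09,0,0,0])

```text
time_s: 2.87
tcp_pos: [0.5244, 0.0306, 0.2413]
ee_rot: [[0.001, -0.342, -0.94], [0.0, -0.94, 0.342], [-1.0, -0.0, -0.001]]
wrist_force: [0.1, -0.2, 0.6]
gripper_width: 0.009
```

```bash
cat > orb.py <<'E'
from h import *
import sys
np.set_printoptions(precision=4,suppress=True)
H=np.array([.5325,-.0395]);Y=np.array([-.3437,-.9391]);Z=np.array([-.9391,.3437])
def orb(a0,step,n,rad=.07):
    p0=H+rad*np.array([np.cos(np.radians(a0)),np.sin(np.radians(a0))])
    for i in range(1,n+1):
        a=np.radians(a0-step*i);d=H+rad*np.array([np.cos(a),np.sin(a)])-p0
        print(a0-step*i,round(d@Y,3),round(d@Z,3))
E
python3 - <<'E'
from orb import *
s=r.sense();print(s['tcp_pos'],s['wrist_force'])
for k in range(4): orb(96.6-60*k,5,12);print()
E
```

```text
[0.5244 0.0306 0.2413] [ 0.1319 -0.2056  0.579 ]
91.6 -0.003 -0.006
86.6 -0.005 -0.011
81.6 -0.006 -0.017
76.6 -0.007 -0.023
71.6 -0.007 -0.029
66.6 -0.007 -0.035
61.599999999999994 -0.007 -0.042
56.599999999999994 -0.006 -0.048
51.599999999999994 -0.004 -0.053
46.599999999999994 -0.002 -0.059
41.599999999999994 0.001 -0.065
36.599999999999994 0.004 -0.07

31.599999999999994 0.004 -0.005
26.599999999999994 0.008 -0.01
21.599999999999994 0.012 -0.014
16.599999999999994 0.017 -0.018
11.599999999999994 0.022 -0.021
6.599999999999994 0.027 -0.024
1.5999999999999943 0.033 -0.027
-3.4000000000000057 0.038 -0.029
-8.400000000000006 0.044 -0.03
-13.400000000000006 0.05 -0.031
-18.400000000000006 0.056 -0.032
-23.400000000000006 0.063 -0.031

-28.400000000000006 0.006 0.001
-33.400000000000006 0.012 0.002
-38.400000000000006 0.018 0.003
-43.400000000000006 0.024 0.006
-48.400000000000006 0.029 0.008
-53.400000000000006 0.034 0.011
-58.400000000000006 0.039 0.015
-63.400000000000006 0.044 0.019
-68.4 0.048 0.023
-73.4 0.052 0.028
-78.4 0.056 0.033
-83.4 0.059 0.038

-88.4 0.003 0.006
-93.4 0.005 0.011
-98.4 0.006 0.017
-103.4 0.007 0.023
-108.4 0.007 0.029
-113.4 0.007 0.035
-118.4 0.007 0.042
-123.4 0.006 0.048
-128.4 0.004 0.053
-133.4 0.002 0.059
-138.4 -0.001 0.065
-143.4 -0.004 0.07
```

move_arm(increments=[0,0,0,0,-0.003,-0.006,0,0,0,0,0,-0.005,-0.011,0,0,0,0,0,-0.006,-0.017,0,0,0,0,0,-0.007,-0.023,0,0,0,0,0,-0.007,-0.029,0,0,0,0,0,-0.007,-0.035,0,0,0,0,0,-0.007,-0.042,0,0,0,0,0,-0.006,-0.048,0,0,0,0,0,-0.004,-0.053,0,0,0,0,0,-0.002,-0.059,0,0,0,0,0,0.001,-0.065,0,0,0,0,0,0.004,-0.07,0])

```text
time_s: 3.87
tcp_pos: [0.5892, 0.002, 0.2406]
ee_rot: [[0.001, -0.343, -0.939], [0.0, -0.939, 0.343], [-1.0, -0.0, -0.001]]
wrist_force: [-1.5, 1.3, -0.1]
gripper_width: 0.005
```

```bash
python3 - <<'E'
from orb import *
s=r.sense();print(s['time_s'],s['tcp_pos'],s['wrist_force'],s['moment'])
a=r.capture('scene');cv2.imwrite('pics/s2.png',cv2.resize(a[60:275,200:430,::-1],None,fx=2.7,fy=2.7))
E
```

```text
3.8667 [0.5892 0.002  0.2406] [-1.4931  1.3213 -0.1403] [ 0.3924  0.4891 -0.0508]
```

View pics/s2.png

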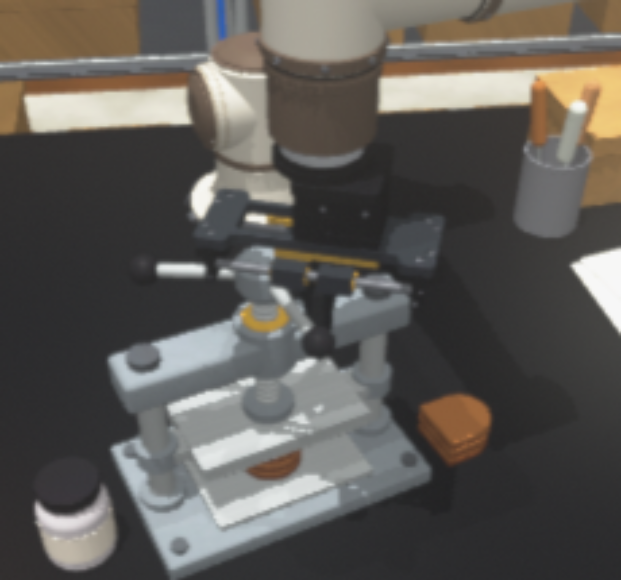

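The handle turned: knob A is now at (318,342) in the crop, the force is about 2 N, and the stack and platen look right. I'll continue.

move_arm(increments=[0,0,0,0,0.004,-0.005,0,0,0,0,0,0.008,-0.01,0,0,0,0,0,0.012,-0.014,0,0,0,0,0,0.017,-0.018,0,0,0,0,0,0.022,-0.021,0,0,0,0,0,0.027,-0.024,0,0,0,0,0,0.033,-0.027,0,0,0,0,0,0.038,-0.029,0,0,0,0,0,0.044,-0.03,0,0,0,0,0,0.05,-0.031,0,0,0,0,0,0.056,-0.032,0,0,0,0,0,0.063,-0.031,0])

```text
time_s: 4.92
tcp_pos: [0.5963, -0.0677, 0.2405]
ee_rot: [[0.001, -0.343, -0.939], [0.0, -0.939, 0.343], [-1.0, -0.001, -0.001]]
wrist_force: [0.2, 1.8, 0.0]
gripper_width: 0.003
```

move_arm(increments=[0,0,0,0,0.006,0.001,0,0,0,0,0,0.012,0.002,0,0,0,0,0,0.018,0.003,0,0,0,0,0,0.024,0.006,0,0,0,0,0,0.029,0.008,0,0,0,0,0,0.034,0.011,0,0,0,0,0,0.039,0.015,0,0,0,0,0,0.044,0.019,0,0,0,0,0,0.048,0.023,0,0,0,0,0,0.052,0.028,0,0,0,0,0,0.056,0.033,0,0,0,0,0,0.059,0.038,0])

```text
time_s: 5.92
tcp_pos: [0.5394, -0.1101, 0.2407]
ee_rot: [[0.0, -0.343, -0.939], [-0.0, -0.939, 0.343], [-1.0, 0.0, -0.0]]
wrist_force: [2.2, 0.9, -0.3]
gripper_width: 0.005
```

```bash
python3 - <<'E'
from orb import *
s=r.sense();print(s['time_s'],s['tcp_pos'],s['wrist_force'],s['moment'],s['joints'])
a=r.capture('scene');cv2.imwrite('pics/s3.png',cv2.resize(a[60:275,200:430,::-1],None,fx=2.7,fy=2.7))
a=r.capture('top');cv2.imwrite('pics/t3.png',cv2.resize(a[120:300,220:440,::-1],None,fx=3.3,fy=3.3))
E
```

```text
5.9167 [ 0.5394 -0.1101  0.2407] [ 2.2217  0.8791 -0.2693] [ 0.2704 -0.5396 -0.0451] [  5.3482  14.3694  -9.2134   0.0174 -66.4085  64.6023]
```

View pics/s3.png

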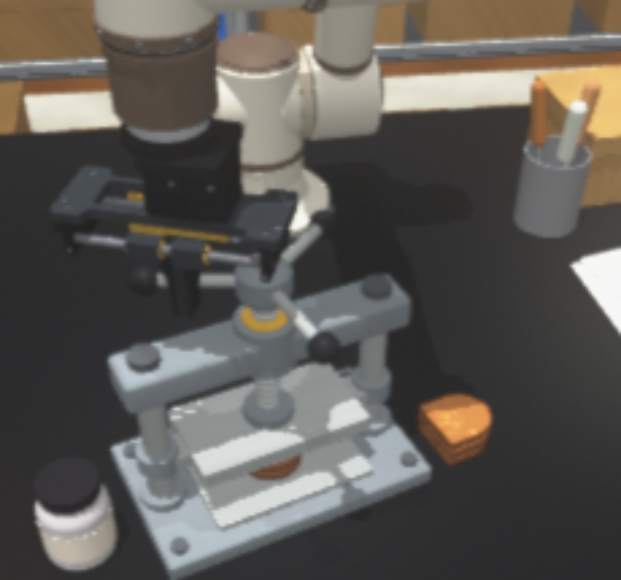

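View pics/t3.png

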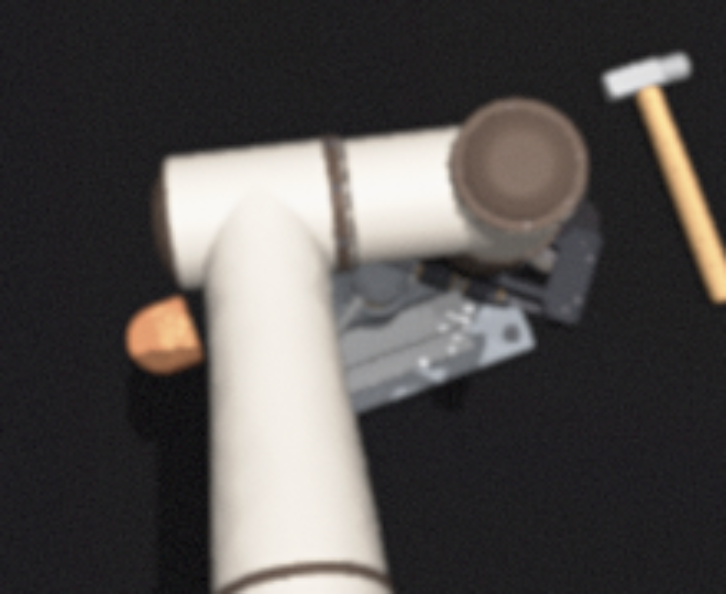

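The handle follows at about 2.3 N of free-running force. The spare heel, jar and hammer are undisturbed. Next I go to about -118° at this rate and then more slowly.

move_arm(increments=[0,0,0,0,0.003,0.006,0,0,0,0,0,0.005,0.011,0,0,0,0,0,0.006,0.017,0,0,0,0,0,0.007,0.023,0,0,0,0,0,0.007,0.029,0,0,0,0,0,0.007,0.035,0,0,0,0,0,0.007,0.038,0,0,0,0,0,0.007,0.041,0,0,0,0,0,0.007,0.042,0,0,0,0,0,0.007,0.042,0])

```text
time_s: 6.85
tcp_pos: [0.5013, -0.1022, 0.2414]
ee_rot: [[0.009, -0.342, -0.94], [-0.001, -0.94, 0.342], [-1.0, -0.002, -0.009]]
wrist_force: [10.6, -2.9, -4.9]
gripper_width: 0.001
```

```bash
python3 - <<'E'
from orb import *
s=r.sense();print(s['time_s'],s['tcp_pos'],s['wrist_force'],s['moment'])
d=s['tcp_pos'][:2]-H;print(np.hypot(*d),np.degrees(np.arctan2(d[1],d[0])), np.cross(d,s['wrist_force'][:2])/.075)
orb(-118.4,2,24)
a=r.capture('scene');cv2.imwrite('pics/s4.png',cv2.resize(a[60:275,200:430,::-1],None,fx=2.7,fy=2.7))
E
```

```text
6.85 [ 0.5013 -0.1022  0.2414] [10.5701 -2.8588 -4.9066] [-0.8981 -2.8881 -0.1326]
0.07007347021087786 -116.45181904867317 10.031663838263798
-120.4 -0.0 0.002
-122.4 -0.001 0.005
-124.4 -0.001 0.007
-126.4 -0.002 0.01
-128.4 -0.003 0.012
-130.4 -0.004 0.014
-132.4 -0.005 0.016
-134.4 -0.005 0.019
-136.4 -0.007 0.021
-138.4 -0.008 0.023
-140.4 -0.009 0.025
-142.4 -0.01 0.027
-144.4 -0.011 0.029
-146.4 -0.013 0.031
-148.4 -0.014 0.033
-150.4 -0.016 0.035
-152.4 -0.017 0.037
-154.4 -0.019 0.039
-156.4 -0.021 0.041
-158.4 -0.023 0.042
-160.4 -0.025 0.044
-162.4 -0.026 0.045
-164.4 -0.028 0.047
-166.4 -0.03 0.048<stdin>:3: DeprecationWarning: Arrays of 2-dimensional vectors are deprecated. Use arrays of 3-dimensional vectors instead. (deprecated in NumPy 2.0)
```

View pics/s4.png

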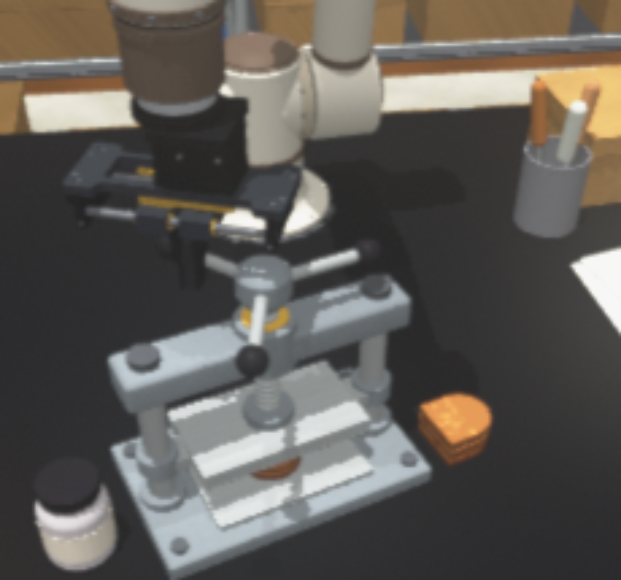

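Resistance has risen to about 10 N with my hand at -116°, earlier than I estimated. I'll measure the handle height and angle from the knobs before going on.

```bash
python3 - <<'E'
from orb import *
import cv2
a=cv2.imread('pics/s4.png')
from scipy.optimize import brentq
for k in((252,359),(370,250),(165,243)):
    p=(200+(k[0]-.85)/2.7,60+(k[1]-.85)/2.7)
    for z in (.25,.254,.258,.262):
        q=plane('scene',p,z);d=q[:2]-H;print(k,z,np.hypot(*d).round(4),np.degrees(np.arctan2(d[1],d[0])).round(1))
img=r.capture('scene');cv2.imwrite('pics/s4b.png',cv2.resize(img[135:265,240:370,::-1],None,fx=4.6,fy=4.6,interpolation=cv2.INTER_CUBIC))
s=r.sense();print(s['wrist_force'],s['tcp_pos'])
E
```

```text
(252, 359) 0.25 0.1022 -11.0
(252, 359) 0.254 0.1067 -10.6
(252, 359) 0.258 0.1113 -10.3
(252, 359) 0.262 0.1158 -10.1
(370, 250) 0.25 0.1111 110.8
(370, 250) 0.254 0.1081 108.2
(370, 250) 0.258 0.1054 105.5
(370, 250) 0.262 0.1028 102.7
(165, 243) 0.25 0.1133 -131.2
(165, 243) 0.254 0.1094 -129.0
(165, 243) 0.258 0.1056 -126.6
(165, 243) 0.262 0.102 -124.0
[ 9.1929 -3.8398 -4.9504] [ 0.5013 -0.1022  0.2413]
```

View pics/s4b.png

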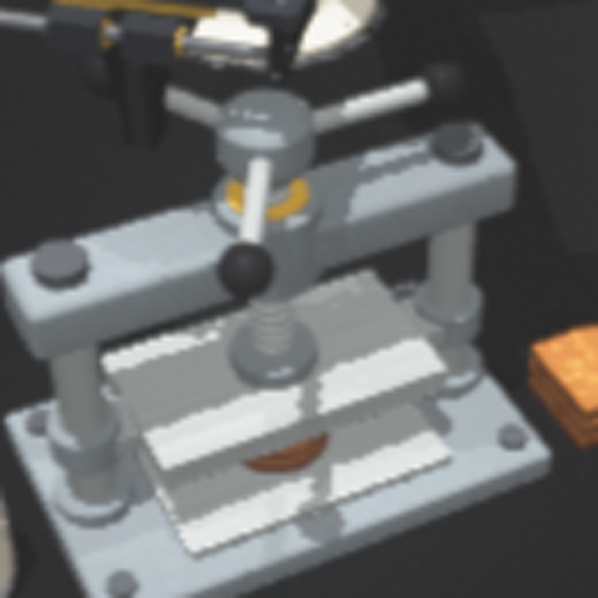

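The arms are now at about -10.5°, 109° and -130°, so they have turned about 192°. The hub is at about 0.254, which puts the platen near stack height. I'll take a small step to see whether the resistance is leather-soft or a hard stop.

move_arm(increments=[0,0,0,0,0,0.001,0,0,0,0,0,0,0.002,0,0,0,0,0,0,0.002,0,0,0,0,0,0,0.002,0,0,0,0,0,0,0.002,0])

```text
time_s: 7.37
tcp_pos: [0.5, -0.1016, 0.2414]
ee_rot: [[0.01, -0.342, -0.94], [-0.001, -0.94, 0.342], [-1.0, -0.002, -0.009]]
wrist_force: [10.8, -3.2, -5.6]
gripper_width: 0.003
```

```bash
cat > st.py <<'E'
from orb import *
s=r.sense();f=s['wrist_force'];d=s['tcp_pos']-np.r_[H,.25]
print(s['time_s'],s['tcp_pos'],f,s['moment'],'rad',np.hypot(d[0],d[1]).round(4),'ang',np.degrees(np.arctan2(d[1],d[0])).round(2),'F75',((d[0]*f[1]-d[1]*f[0])/.075).round(2))
E
python3 st.py
```

```text
7.3667 [ 0.5    -0.1016  0.2414] [10.7583 -3.152  -5.6222] [-0.9684 -3.2053 -0.071 ] rad 0.07 ang -117.64 F75 10.27
```

The resistance is soft, rising slowly as the handle moves on, which is consistent with the leather being nipped. To confirm, I'll back the finger off, lift clear and measure from both views.

move_arm(increments=[0,0,0,0,0,-0.004,0,0,0,0,0,0,-0.01,0,0,0,0,0,0,-0.016,0,0,0,0,-0.02,0,-0.02,0,0,0,0,-0.05,0,-0.02,0,0,0,0,-0.08,0,-0.02,0,0,0,0,-0.1,0,-0.02,0,0,0,0,-0.1,0,-0.02,0])

```text
time_s: 8.03
tcp_pos: [0.5162, -0.1086, 0.3452]
ee_rot: [[0.007, -0.343, -0.939], [-0.001, -0.939, 0.343], [-1.0, -0.002, -0.007]]
wrist_force: [0.4, 0.4, 0.2]
gripper_width: 0.007
```

move_arm(increments=[0,0,0,0,-0.03,0.01,0,0,0,0,0,-0.06,0.02,0,0,0,0,0,-0.09,0.03,0,0,0,0,0,-0.12,0.04,0,0,0,0,0,-0.15,0.05,0,0,0,0,0,-0.18,0.06,0,0,0,0,0,-0.21,0.07,0,0,0,0,0,-0.24,0.08,0,0,0,0,0,-0.27,0.1,0,0,0,0,0,-0.3,0.11,0,0,0,0,0,-0.32,0.11,0,0,0,0,0,-0.32,0.11,0])

```text
time_s: 9.03
tcp_pos: [0.5209, 0.2331, 0.3383]
ee_rot: [[-0.004, -0.339, -0.941], [-0.002, -0.941, 0.339], [-1.0, 0.003, 0.003]]
wrist_force: [0.3, -0.7, 0.5]
gripper_width: 0.007
```

```bash
python3 st.py; python3 - <<'E'
from orb import *
a=r.capture('scene');cv2.imwrite('pics/s5f.png',a[:,:,::-1]);cv2.imwrite('pics/s5.png',cv2.resize(a[120:275,230:390,::-1],None,fx=3.8,fy=3.8,interpolation=cv2.INTER_CUBIC))
a=r.capture('top');cv2.imwrite('pics/t5f.png',a[:,:,::-1]);cv2.imwrite('pics/t5.png',cv2.resize(a[160:270,260:410,::-1],None,fx=5,fy=5,interpolation=cv2.INTER_CUBIC))
E
```

```text
9.0333 [0.5209 0.2331 0.3383] [ 0.3153 -0.6916  0.4535] [-0.0325 -0.0276 -0.0109] rad 0.2729 ang 92.43 F75 -1.04
```

View pics/s5.png

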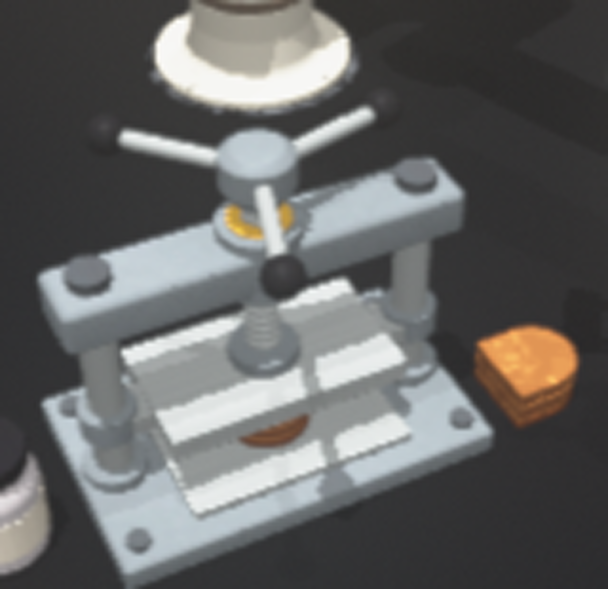

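View pics/t5.png

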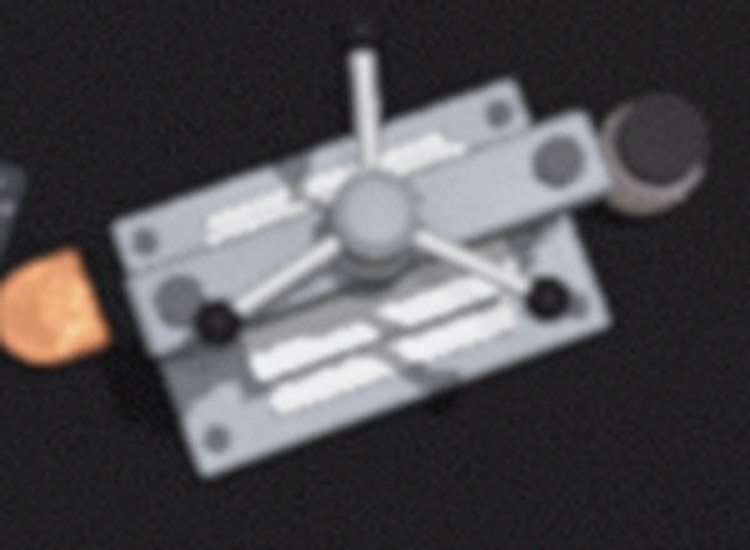

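```bash
python3 - <<'E'
from orb import *
T=lambda x,y:(260+(x-2)/5,160+(y-2)/5)
S=lambda x,y:(230+(x-1.4)/3.8,120+(y-1.4)/3.8)
P=[]
for k,s,t in (('right',(102,133),(548,299)),('left',(382,105),(217,323)),('far',(283,276),(363,28))):
    p,e=tri(S(*s),T(*t));P.append(p);d=p[:2]-H;print(k,p,e,np.degrees(np.arctan2(d[1],d[0])))
P=np.array(P);c=P.mean(0);d=P-c;print(c,np.linalg.norm(d,axis=1),np.degrees(np.arctan2(d[:,1],d[:,0])))
print(tri(S(257,152),T(374,206)))
E
```

```text
right [ 0.4814 -0.1348  0.2522] 0.0020330205718431934 -118.19246619420261
left [0.4731 0.0506 0.2528] 0.0005408007840455097 123.41003285432598
far [ 0.639  -0.0356  0.2538] 0.0011870970849630967 2.099685214642897
[ 0.5312 -0.0399  0.253 ] [0.1071 0.1075 0.1079] [-117.6687  122.6924    2.297 ]
(array([ 0.534 , -0.0387,  0.2662]), np.float64(0.0009864628058875028))
```

Under load the handle was at about -130°. It now rests at -118°, so it came back about 12° with the finger, and the platen underside is at about 0.068 against a stack top of about 0.066. That could be leather springback against the screw friction, or the finger dragging the arm back. I'll go back and push again in small steps, reading the force.

move_arm(increments=[0,0,0,0,0.03,-0.01,0,0,0,0,0,0.06,-0.02,0,0,0,0,0,0.09,-0.03,0,0,0,0,0,0.12,-0.04,0,0,0,0,0,0.15,-0.05,0,0,0,0,0,0.18,-0.06,0,0,0,0,0,0.21,-0.08,0,0,0,0,0,0.24,-0.09,0,0,0,0,0,0.27,-0.105,0,0,0,0,0,0.3,-0.117,0,0,0,0,0,0.316,-0.122,0,0,0,0,0,0.316,-0.122,0])

```text
time_s: 10.13
tcp_pos: [0.5261, -0.1123, 0.3401]
ee_rot: [[-0.002, -0.348, -0.937], [-0.0, -0.937, 0.348], [-1.0, 0.001, 0.002]]
wrist_force: [-0.1, 0.3, 0.0]
gripper_width: 0.008
```

move_arm(increments=[0,0,0,0.02,0,0,0,0,0,0,0.04,0,0,0,0,0,0,0.06,0,0,0,0,0,0,0.08,0,0,0,0,0,0,0.095,0,0,0,0,0,0,0.1,0,0,0,0,0,0,0.1,0,0,0,0,0,0,0.1,0,0,0,0,0,0,0.1,0,0,0])

```text
time_s: 10.88
tcp_pos: [0.5283, -0.1085, 0.2419]
ee_rot: [[0.002, -0.343, -0.939], [-0.0, -0.939, 0.343], [-1.0, -0.001, -0.002]]
wrist_force: [0.9, -0.6, 0.2]
gripper_width: 0.002
```

```bash
python3 st.py; python3 - <<'E'
from orb import *
orb(-92,2,24)
E
```

```text
10.8833 [ 0.5283 -0.1085  0.2419] [ 0.8709 -0.6493  0.2321] [ 0.0446 -0.0164  0.0291] rad 0.0691 ang -93.46 F75 0.84
-94 0.001 0.002
-96 0.001 0.005
-98 0.002 0.007
-100 0.002 0.009
-102 0.003 0.012
-104 0.003 0.014
-106 0.003 0.017
-108 0.003 0.019
-110 0.003 0.022
-112 0.003 0.024
-114 0.003 0.027
-116 0.003 0.029
-118 0.003 0.031
-120 0.002 0.034
-122 0.002 0.036
-124 0.001 0.039
-126 0.001 0.041
-128 0.0 0.043
-130 -0.001 0.046
-132 -0.002 0.048
-134 -0.003 0.05
-136 -0.004 0.052
-138 -0.005 0.055
-140 -0.006 0.057
```

move_arm(increments=[0,0,0,0,0.001,0.003,0,0,0,0,0,0.001,0.006,0,0,0,0,0,0.002,0.009,0,0,0,0,0,0.002,0.009,0,0,0,0,0,0.002,0.009,0])

```text
time_s: 11.3
tcp_pos: [0.5185, -0.1072, 0.2409]
ee_rot: [[0.001, -0.343, -0.939], [0.0, -0.939, 0.343], [-1.0, -0.0, -0.001]]
wrist_force: [-0.5, -0.5, -0.2]
gripper_width: 0.006
```

move_arm(increments=[0,0,0,0,0.001,0.003,0,0,0,0,0,0.001,0.004,0,0,0,0,0,0.001,0.004,0,0,0,0,0,0.001,0.004,0])

```text
time_s: 11.63
tcp_pos: [0.5156, -0.1069, 0.2408]
ee_rot: [[0.002, -0.343, -0.939], [-0.0, -0.94, 0.343], [-1.0, -0.001, -0.002]]
wrist_force: [4.4, -0.6, -1.7]
gripper_width: 0.009
```

move_arm(increments=[0,0,0,0,0,0.002,0,0,0,0,0,0,0.004,0,0,0,0,0,0,0.004,0,0,0,0,0,0,0.004,0])

```text
time_s: 11.97
tcp_pos: [0.5125, -0.1056, 0.2407]
ee_rot: [[0.004, -0.343, -0.939], [-0.0, -0.939, 0.343], [-1.0, -0.001, -0.004]]
wrist_force: [7.4, -1.9, -2.4]
gripper_width: 0.011
```

```bash
python3 st.py
```

```text
11.9667 [ 0.5125 -0.1056  0.2407] [ 7.4069 -1.9397 -2.4256] [-0.6942 -1.8741 -0.0953] rad 0.069 ang -106.8 F75 7.04
```

The push met 4.4 N and then 7 N straight away, well above the free-running 2 N. So the platen is on the leather and the earlier return was springback, held by screw friction. This is now a firm nip within the 5–8 N range. I'll back off slowly and check the contact is clear before lifting.

move_arm(increments=[0,0,0,0,0,-0.001,0,0,0,0,0,0,-0.002,0,0,0,0,0,0,-0.003,0,0,0,0,0,0,-0.004,0,0,0,0,0,0,-0.005,0,0,0,0,0,0,-0.006,0,0,0,0,0,0,-0.006,0,0,0,0,0,0,-0.006,0])

```text
time_s: 12.63
tcp_pos: [0.5161, -0.1075, 0.2404]
ee_rot: [[-0.001, -0.343, -0.939], [0.0, -0.939, 0.343], [-1.0, 0.0, 0.001]]
wrist_force: [-0.2, -0.4, 0.0]
gripper_width: 0.005
```

move_arm(increments=[0,0,0,0,0,-0.001,0,0,0,0,0,0,-0.002,0,0,0,0,0,0,-0.003,0,0,0,0,0,0,-0.004,0,0,0,0,0,0,-0.006,0,0,0,0,0,0,-0.008,0,0,0,0,0,0,-0.01,0,0,0,0,0,0,-0.012,0,0,0,0,0,0,-0.014,0,0,0,0,0,0,-0.014,0,0,0,0,0,0,-0.014,0])

```text
time_s: 13.55
tcp_pos: [0.5296, -0.1123, 0.2404]
ee_rot: [[-0.0, -0.343, -0.939], [0.0, -0.939, 0.343], [-1.0, 0.0, 0.0]]
wrist_force: [0.1, 0.2, 0.3]
gripper_width: 0.007
```

move_arm(increments=[0,0,0,-0.02,0,0,0,0,0,0,-0.04,0,0,0,0,0,0,-0.06,0,0,0,0,0,0,-0.08,0,0,0,0,0,0,-0.1,0,0,0,0,0,0,-0.1,0,0,0,0,0,0,-0.1,0,0,0])

```text
time_s: 14.13
tcp_pos: [0.5298, -0.1122, 0.3416]
ee_rot: [[0.003, -0.343, -0.939], [0.0, -0.939, 0.343], [-1.0, -0.001, -0.002]]
wrist_force: [-0.7, 0.4, -0.1]
gripper_width: 0.008
```

move_arm(increments=[0,0,0,0,-0.03,0.01,0,0,0,0,0,-0.06,0.02,0,0,0,0,0,-0.09,0.03,0,0,0,0,0,-0.12,0.04,0,0,0,0,0,-0.15,0.05,0,0,0,0,0,-0.18,0.06,0,0,0,0,0,-0.21,0.07,0,0,0,0,0,-0.24,0.08,0,0,0,0,0,-0.27,0.1,0,0,0,0,0,-0.3,0.11,0,0,0,0,0,-0.32,0.11,0,0,0,0,0,-0.32,0.11,0])

```text
time_s: 15.13
tcp_pos: [0.5357, 0.2294, 0.3379]
ee_rot: [[-0.003, -0.339, -0.941], [-0.001, -0.941, 0.339], [-1.0, 0.002, 0.002]]
wrist_force: [0.4, -0.7, -0.2]
gripper_width: 0.005
```

```bash
python3 st.py; python3 - <<'E'
from orb import *
a=r.capture('scene');cv2.imwrite('pics/s6f.png',a[:,:,::-1]);cv2.imwrite('pics/s6.png',cv2.resize(a[120:275,230:390,::-1],None,fx=3.8,fy=3.8,interpolation=cv2.INTER_CUBIC))
a=r.capture('top');cv2.imwrite('pics/t6f.png',a[:,:,::-1]);cv2.imwrite('pics/t6.png',cv2.resize(a[160:270,260:410,::-1],None,fx=5,fy=5,interpolation=cv2.INTER_CUBIC))
E
```

```text
15.1333 [0.5357 0.2294 0.3379] [ 0.4391 -0.6646 -0.1725] [0.025  0.0101 0.0326] rad 0.2689 ang 89.32 F75 -1.6
```

View pics/s6.png

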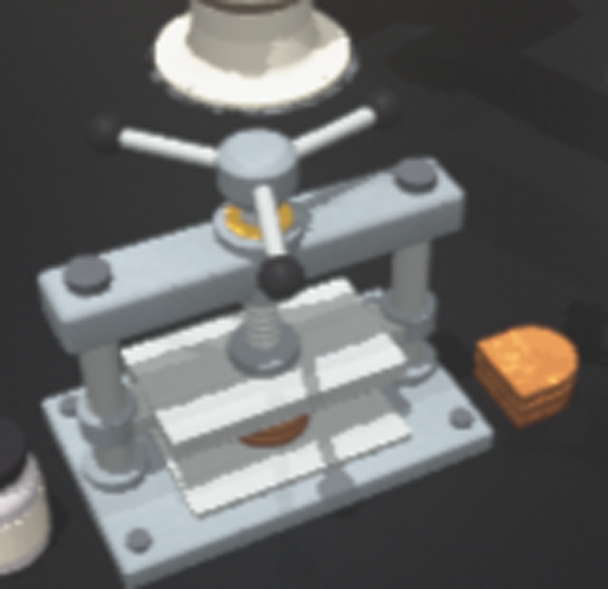

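View pics/t6.png

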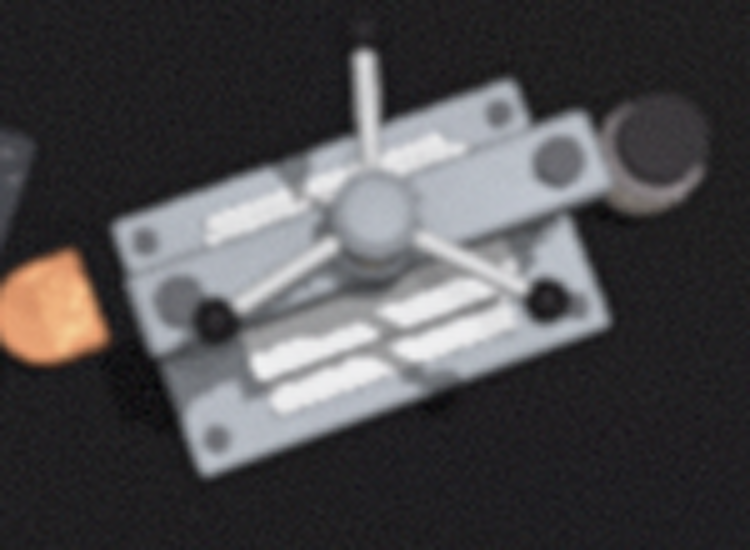

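The handle came to rest in practically the same place as before, with the far knob at (281,277) against (283,276) in the scene crop. The hand is clear, and the jar, spare heel and visible stack edge look unchanged. I'll wait a second and check that the handle stays still and nothing has moved.

move_arm(increments=[0,0,0,0,0,0,0,0,0,0,0,0,0,0,0,0,0,0,0,0,0,0,0,0,0,0,0,0,0,0,0,0,0,0,0,0,0,0,0,0,0,0,0,0,0,0,0,0,0,0,0,0,0,0,0,0,0,0,0,0,0,0,0,0,0,0,0,0,0,0,0,0,0,0,0,0,0,0,0,0,0,0,0,0])

```text
time_s: 16.23
tcp_pos: [0.5359, 0.2261, 0.3405]
ee_rot: [[-0.0, -0.343, -0.939], [-0.0, -0.939, 0.343], [-1.0, 0.0, -0.0]]
wrist_force: [-1.0, 0.9, -0.1]
gripper_width: 0.001
```

```bash
python3 - <<'E'
from orb import *
for n,a in(('scene','s'),('top','t')):
    now=r.capture(n)[:,:,::-1];cv2.imwrite(f'pics/{a}7f.png',now)
    b=cv2.imread(f'pics/{a}6f.png');o=cv2.imread(f'pics/{n}0.png')
    roi=(slice(120,275),slice(230,360)) if a=='s' else (slice(160,270),slice(262,410))
    def ps(x,y,q): return cv2.phaseCorrelate(cv2.cvtColor(np.ascontiguousarray(x[q]),6).astype(np.float32),cv2.cvtColor(np.ascontiguousarray(y[q]),6).astype(np.float32))
    print(n,'max diff since 1s',np.abs(cv2.GaussianBlur(now,(5,5),0)[roi].astype(int)-cv2.GaussianBlur(b,(5,5),0)[roi]).max())
    R={'s':{'hammer':(slice(235,340),slice(150,205)),'jar':(slice(225,275),slice(208,245)),'spare':(slice(200,235),slice(352,388)),'heelvis':(slice(225,245),slice(280,320))},'t':{'hammer':(slice(130,218),slice(398,450)),'jar':(slice(175,206),slice(380,405)),'spare':(slice(205,238),slice(255,284))}}[a]
    for k,q in R.items(): print(k,ps(o,now,q))
E
```

```text
scene max diff since 1s 8
hammer ((-0.002261493874897269, 0.007318403975780541), 1.0051628217285062)
jar ((-0.015045989667044068, 0.0016110189676261655), 1.0070337388515473)
spare ((0.05709334773765917, -0.037627412130383675), 1.0150936168652993)
heelvis ((0.6392140654643157, 0.3624994823914722), 0.5660822170972825)
top max diff since 1s 18
hammer ((-0.046627239785426156, 0.07259405149203246), 0.9772412645473402)
jar ((0.6554749227093666, 0.027738000751931224), 0.9051244628429412)
spare ((0.0013415513417260883, -0.1217179413181313), 0.9497257067097558)
```

```bash
python3 -c "
from station import r
print(r.finish_job())"
```

```text
the job is handed in; nothing more can be done
None
```

The platen is down on the heel stack and nipping it, the hand is clear, and the job is handed in at about 16 s. No verdict was reported.

**What I did:** With the gripper shut, I pushed one arm of the star handle about 190° clockwise, until the resistance rose from about 2 N to about 10 N at 75 mm. That is above the 5–8 N firm nip. I backed off, and the handle sprang back about 12°. I then pushed again to about 7 N, backed off slowly and lifted clear.

**Last checks:**
- **Handle:** it settled about 180° from where it started, and the pictures showed no change over the next second.
- **Nip:** the second push met 4.4 N and then 7 N straight away, so the platen is on the leather. From those readings I estimate the screw holds about 40 N or more, but I could not measure this directly.
- **Other objects:** the hammer, jar and spare heel did not move in the scene camera. The top camera showed a 0.66 pixel shift at the jar, which I put down to a handle knob that had been close beside it.
- **Stack:** it is mostly hidden under the platen. Its visible edge gave only a poor image match (0.6 pixel, low confidence), because the platen and shadows changed around it, but I saw no displacement.

**What disagreed:** resistance began at about 6 rad by my reckoning from the camera heights, against the stated 6.3. That is within the calibration error.

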